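Find the key that works the cupboard lock

ROBOT

A 6-joint arm with a two-finger parallel gripper is mounted at the origin on the work surface; the furniture and walls round the work are solid. World frame = base frame: x ahead of the robot, y to its left, z up, the work surface at z = 0. Lengths are in mm, angles in rad, forces in N, time in s.
With the tool pointing down it reaches from about 300 to 775 mm from the base axis. Payload 14.6 kg.
Tool frame: the origin (TCP) lies on the centre line of the jaws, within the pads' length; the fingertips stand 11 mm ahead of it and the grasp point (between the pads) lies 8 mm behind it; x points along the fingers, y is the direction in which the jaws open and shut, and the axes are right-handed (so a half turn about x gives the same grasp; the last joint's range is limited). The gripper opens to 94 mm and grips with 3 to 60 N. Pads are 16 mm wide; open, the fingers measure 119 mm over their backs; the gripper's body (75 mm by 177 mm) begins 78 mm behind the grasp point.
Start: joints at [-1.335, 0.3, 1.521, -0, 1.321, -0.067], TCP at [164, -524.97, 216.446] pointing down, gripper open.
Joint ranges: [-3.03, 3.03], [-0.79, 2.21], [0.23, 2.52], [-1.04, 4.18], [0, 3.07], [-2.55, 2.55]. Speed limits (rad/s): [2.22, 2.22, 2.57, 3.14, 3.14, 3.14].

INTERFACE

Orientations are given as [roll, pitch, yaw] about the fixed x, y, z axes, in that order (R = Rz(yaw) Ry(pitch) Rx(roll)).
In Python, from cell import manip gives the robot as it stands.
- The arm moves only by the shell command python3 -m handwheel 'ROWS' [OPENING] [FORCE]. ROWS is JSON, a list of rows, each a list of 2 entries, a list of its own where there are three numbers: the shift along the tool's x, y, z in mm, then the turn about the tool's x in rad. In form: [[[x, y, z], spin], ...]. A call has exactly 10 rows; each row shifts and turns the commanded pose from where the row before left it, along the tool's axes as they then stand; what a row does not reach is not made up. A row lasts 1/8 s, in which the tool goes at most 62.5 mm and 10.7 degrees, less where a joint would pass 70% of its speed; a pose out of reach is approached as far as the arm can. A call with a gripper value outside its range is refused whole. OPENING is the closure in counts, from 0 (fully open) to 255 (shut), set as the call begins (- or left out, the last holds). The fingers move at their own pace and stop on an object; FORCE is the grip in N (left out, the last holds). Time passes only in rows, so rows that do not move let the fingers close, or fill a call up. It gives the time, the measured TCP pose, the force and the opening at its end, in the units of the state.
- manip.read_state(): the state, without advancing time (a new reading comes with each control period).
- manip.camera(name): name is "scene" or "top"; returns a dict with "pixels" (480x640x3 uint8, red, green, blue), "z_map" (480x640 float32, mm along the optical axis (not along the pixel's ray), 0 where there is no reading), "mtx" (3x3 intrinsics, pixels), "xyz" and "orientation" of the camera in the world. Camera axes: x right, y up, looking along -z (the intrinsics and any distortion apply to the point x, -y, -z); pixel columns grow to the right and rows downward; lengths in mm; the calibration is good to about 2 mm. A picture is of the moment at which its call begins.
- manip.sign_off(): hands the job in, once; it reports no verdict.
Trained networks look in the newest picture that a camera, given by its name, has taken for a name from the list of things; names that differ only in an ending like _2 or _b are one class to them, and where a whole thing is asked for, a point or a joint stands for the part that bears it (a point fixed in the world has none). Each returns a list of dicts, best first, with "confidence" (0 to 1); they miss things now and then, are a little off and sometimes report something else, mostly with a low value. They report only what shows in the picture. A call takes as long as a camera call. They do not tell look-alikes from the thing itself.
- manip.cut_out(target, camera): "region" (480x640 bool, what is visible of it) and "centre" ([column, row] in pixels, amid what is visible of it).
The state is a dict: "clock": time; "joints": joint angles; "qd": joint speeds; "effort": joint torques, N m; "eef_pos": TCP position; "eef_rot": TCP orientation; "wrist_force": force on the tool from outside, world axes, zero at the start; "moment": the same for the moment, N m; "finger_gap": finger opening in mm.
Only numpy, scipy, OpenCV 4.12 (cv2) and the standard library are available. Lean on these libraries where they do the work, as an engineer would, in place of code of your own. Each camera call takes 0.05 s, during which the arm holds its last target. There are 200 camera calls.

TASK

Only one of the two square-headed keys on the rack works the cupboard lock; nobody remembers which, so try them in the keyhole, and with the right one draw the bolt fully back by turning it a quarter turn anticlockwise to its stop. Then turn the key home, pull it out, and leave the bolt drawn and both keys hanging upright in the rack, down on their collars. Leave the round-headed key hanging where it is, and do not disturb the masking-tape roll or the screw tin.

Things in the scene. Friction and masses are not known exactly. Their poses are not given: they have to be found in the camera images.
- lock: Lock on a plywood board, fixed. Dark steel case, x -62 to 48, y -46 to 52 mm; bright top plate, 10 mm thick, top 62 mm above the bench. Origin on the bench on the keyhole's axis, z up, x = the way a key bit points to go in and out (home, within 0.05 rad). A key seats when its collar lies on the plate (key origin 7 mm above the bench); more than 3 mm higher, even the right key may not turn.
- keyhole (a point): Key axis at the plate's upper face, axes as lock. Hole 16 x 16 mm with an 11 mm wide slot to 28.5 mm along +x. Keys turn anticlockwise seen from above: the right one is free from home, meets the bolt at about 0.6 rad (some 3 N) and stops at about 1.55 rad; a wrong one goes in as well but hits a hidden ward at 0.2 to 0.35 rad. Which is right changes from start to start and cannot be seen.
- bolt (a joint): Position of the brass bolt, m: 0 = shot (locked, nose in the keeper), 0.018 = fully drawn back into the case. It stays where it is left (friction 2.5 N).
- bolt_nose (a point): End of the bolt's nose: sticks out of the case towards the lock's +x into a steel keeper when locked, 18 mm further back when unlocked.
- rack: Wooden key rack, fixed: board of 196 x 66 mm, top 62 mm above the bench, three slots in a row along x, 72 mm apart. Origin on the bench under the middle key's shank; z up. Slots 42 x 20 mm, open below, run across the row from 11 mm behind the shank to 31 mm in front of it along the rack's -y, where the keys' bits point (to about 0.1 rad). Keys hang by the collar.
- slot_0 (a point): Where the axis of a key hanging in the first slot crosses the rack's upper face (rack x = -72 mm).
- slot_1 (a point): The same for the middle slot (rack x = 0).
- slot_2 (a point): The same for the third slot (rack x = +72 mm).
- key_a: Steel key, 102 mm tall, 120 g, square-headed, like key_b but for the height of a notch in its bit; hangs upright in any rack slot. Origin at the foot of its axis, z up. Shank 14 mm thick, foot tapered; collar 28 mm across, z = 55 to 60; flat bow 40 mm wide (x), 10 mm thick (y), z = 60 to 102, to be gripped across its thickness. Bit: a flag 8 mm thick reaching 26 mm out along +x, z = 6 to 42.
- key_b: The other square-headed key: as key_a, notch at another height (which does not tell whether it fits).
- key_round: Key of another lock, to be left alone in its slot: round disc bow 42 mm across, 10 mm thick, and a bit 15 mm thick, too thick for this keyhole. Origin and axes as key_a.
- masking_roll: Roll of masking tape, 82 mm across, 24 mm high, lying on the bench; bystander. Origin at the centre of its underside.
- screw_tin: Round grey tin, 64 mm across, 45 mm high; bystander. Origin at the centre of its underside.
Things that resemble listed ones, but are neither listed nor needed, are in the scene too. What is shaped like the key_a but purple or red is not meant.

How it is judged (in metres and radians):
On the way:
1. a key seated in the lock and turned about a quarter turn has drawn the bolt (value of joint bolt above 0.014 m and ((horizontal distance between key_a and lock below 0.006 m and z of key_a in the frame of lock below 0.012 m and angle between the x axis of key_a and the x axis of lock, either way round above 1.1 rad) or (horizontal distance between key_b and lock below 0.006 m and z of key_b in the frame of lock below 0.012 m and angle between the x axis of key_b and the x axis of lock, either way round above 1.1 rad))), for 0.1 s.
At the end, for the whole second after the job is handed in: The bolt is drawn at least 14 of its 18 mm, and each of the three keys hangs at rest in a rack slot (any slot): axis within 12 mm of the slot's point, its foot 3 to 11 mm above the bench (7 when on its collar), upright within 0.15 rad (value of joint bolt above 0.014 m and (horizontal distance between key_a and slot_0 below 0.012 m or horizontal distance between key_a and slot_1 below 0.012 m or horizontal distance between key_a and slot_2 below 0.012 m) and z of key_a in the frame of rack between 0.003 and 0.011 m and angle between each of key_a, key_b, key_round's own z axis and vertical below 0.15 rad and linear speed of each of key_a, key_b, key_round below 0.02 m/s and (horizontal distance between key_b and slot_0 below 0.012 m or horizontal distance between key_b and slot_1 below 0.012 m or horizontal distance between key_b and slot_2 below 0.012 m) and z of key_b in the frame of rack between 0.003 and 0.011 m and (horizontal distance between key_round and slot_0 below 0.012 m or horizontal distance between key_round and slot_1 below 0.012 m or horizontal distance between key_round and slot_2 below 0.012 m) and z of key_round in the frame of rack between 0.003 and 0.011 m); the robot touches nothing.
It fails at once if the masking-tape roll is shifted by more than 25 mm (distance of masking_roll from where it was at the start of the episode above 0.025 m).
It fails at once if the screw tin is shifted by more than 25 mm (distance of screw_tin from where it was at the start of the episode above 0.025 m).
It fails at once if the round-headed key is shifted by more than 20 mm (distance of key_round from where it was at the start of the episode above 0.02 m).
It also fails if it takes over 64 s, if anything falls off the work surface, if the arm or the gripper's body presses on something with over 40 N, if the wrist force passes 120 N, or if a joint passes its speed limit or range.

## Working session

There is one attempt and no reset: what is moved stays moved. The work goes in short steps, Python scripts to look and compute and a shell command to move; the robot and the scene stay as the last step left them, time stands still between calls to the robot, and variables do not carry over. Pictures are saved under pics/ and viewed, about 8 in all and at most 12, crops included, and the job is handed in when it is done.

```bash
mkdir -p pics; ls; cat > h.py <<'E'
import numpy as np, cv2
from scipy.spatial.transform import Rotation as R
from cell import manip
def rot(o):
    return R.from_euler('xyz',o).as_matrix()
def cloud(c):
    z=c['z_map'].astype(float); K=np.array(c['mtx']); v,u=np.mgrid[:480,:640]
    p=np.stack([(u-K[0,2])/K[0,0]*z,-(v-K[1,2])/K[1,1]*z,-z],-1)
    w=p@rot(c['orientation']).T+np.array(c['xyz']); w[z==0]=np.nan
    return w
E
python3 - <<'E'
from h import *
print(manip.read_state())
for n in ('scene','top'):
    c=manip.camera(n); cv2.imwrite(f'pics/{n}0.png',c['pixels'][...,::-1]); np.savez(f'pics/{n}0.npz',**{k:np.array(v) for k,v in c.items()})
    print(n,{k:v for k,v in c.items() if k not in('pixels','z_map')})
    w=cloud(c)
    for t in ('lock','rack','key_a','key_round','masking_roll','screw_tin','bolt_nose'):
        for d in manip.cut_out(t,n):
            q=w[d['region']]; print(n,t,round(d['confidence'],2),np.round(d['centre']),np.nanmedian(q,0).round(),np.nanmin(q,0).round(),np.nanmax(q,0).round())
E
```

```text
pics
{'clock': 0.0, 'joints': array([-1.33458420e+00,  3.00469215e-01,  1.52159754e+00, -4.17834092e-06,
        1.32071771e+00, -6.66228051e-02]), 'qd': array([-0.00024222, -0.00038516, -0.00154278,  0.00113445,  0.00163244,
        0.00098054]), 'effort': array([-5.28860164e-04, -5.31805301e+01, -3.52739847e+01,  7.08260620e-02,
        2.43462611e-02, -1.16759529e-04]), 'eef_pos': array([ 163.94783985, -524.7219799 ,  215.88040279]), 'eef_rot': array([-1.63402336,  1.56960451,  1.81040526]), 'wrist_force': array([-0.22229748,  0.13327795,  0.27792477]), 'moment': array([-0.01500786,  0.02862325,  0.04472985]), 'finger_gap': 94.24317673075385}
scene {'mtx': array([[601.36484661,   0.        , 311.73288775],
       [  0.        , 601.36484661, 244.71866298],
       [  0.        ,   0.        ,   1.        ]]), 'xyz': array([ -723.25617718, -1240.566741  ,   735.70386886]), 'orientation': array([ 1.16163455,  0.01955166, -0.91850974])}
scene lock 0.98 [217. 230.] [432.  27.  42.] [363. -37.  -1.] [591. 132.  68.]
scene rack 0.86 [332. 263.] [ 504. -371.   34.] [ 169. -585.   -3.] [ 7
[... 1347 characters left out ...]
  30.]
top key_a 0.62 [331. 219.] [ 517. -352.   94.] [ 508. -376.   32.] [ 527. -332.  115.]
top key_a 0.6 [460. 295.] [ 349. -679.   18.] [ 308. -727.   -2.] [ 395. -639.   33.]
top key_a 0.56 [335. 193.] [ 588. -361.   90.] [ 579. -382.   41.] [ 596. -342.  115.]
top key_a 0.2 [330. 251.] [ 446. -345.   91.] [ 436. -368.   43.] [ 461. -323.  110.]
top key_round 0.68 [327. 249.] [ 446. -345.   93.] [ 438. -368.   43.] [ 463. -323.  110.]
top masking_roll 0.56 [177. 178.] [631.  29.  23.] [589. -13.  -2.] [673.  68.  32.]
top screw_tin 0.82 [279. 298.] [ 347. -233.   42.] [ 317. -263.   -5.] [ 385. -199.   50.]
top bolt_nose 0.5 [187. 238.] [496.   6.  44.] [492.  -0.  36.] [500.  12.  49.]
```

View pics/scene0.png

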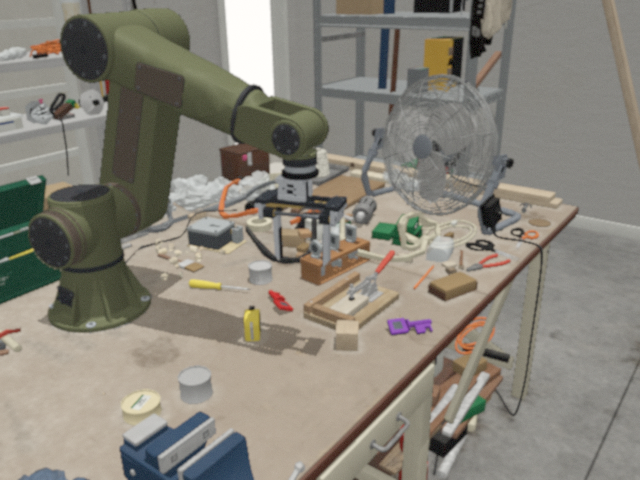

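View pics/top0.png

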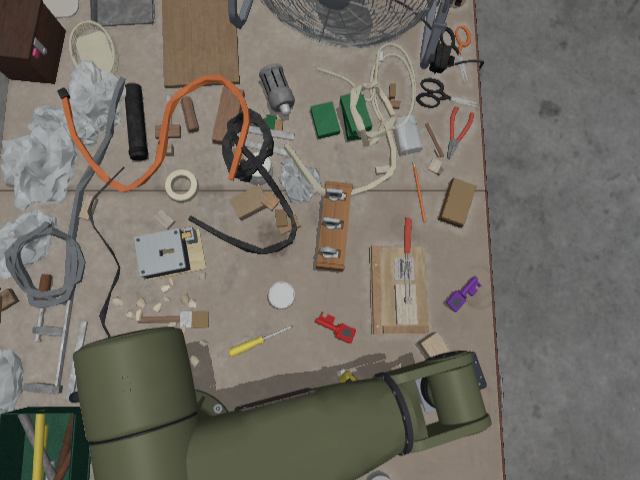

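The scene view shows the rack at about (335,258) with three upright keys and the lock behind the arm at about (217,230). In the top view the lock is at (165,252) with its keyhole at about (167,252). The rack is at (335,225) with the round key nearest (330,252), and red and purple decoys lie flat on the bench.

```bash
python3 - <<'E'
from h import *
c=dict(np.load('pics/top0.npz')); w=cloud(c); px=c['pixels'][...,::-1]
np.set_printoptions(suppress=True,precision=1)
a=cv2.resize(px[215:290,120:220],(800,600),interpolation=cv2.INTER_CUBIC)[:, :]
b=cv2.resize(px[175:275,290:380],(540,600),interpolation=cv2.INTER_CUBIC)
cv2.imwrite('pics/c1.png',np.hstack([cv2.resize(a,(400,300)),cv2.resize(b,(270,300))])) 
cv2.imwrite('pics/lock.png',a)
def fit(box,zlo,zhi):
    x0,x1,y0,y1=box
    m=(w[...,0]>x0)&(w[...,0]<x1)&(w[...,1]>y0)&(w[...,1]<y1)&(w[...,2]>zlo)&(w[...,2]<zhi)
    q=w[m]; print(len(q),'z',np.median(q[:,2]),cv2.minAreaRect(q[:,:2].astype(np.float32)))
    return m
fit((370,520,-40,100),54,70); fit((370,510,-40,100),45,80); fit((395,640,-430,-300),54,70)
for n,bx in (('r',(430,470,-380,-300)),('1',(500,540,-390,-320)),('2',(570,610,-395,-325))):
    m=fit(bx,85,125); q=w[m]; print(n,q.mean(0),(q.min(0)+q.max(0))/2)
# bench
print(np.nanmedian(w[290:330,200:240,2]))
E
```

```text
1521 z 61.509367251787125 ((454.551513671875, 43.640953063964844), (103.82504272460938, 125.66812133789062), 7.951729774475098)
1640 z 61.31161408747755 ((455.23223876953125, 44.275760650634766), (101.39524841308594, 129.86317443847656), 10.217053413391113)
1913 z 61.945846733772214 ((524.2301025390625, -342.4678039550781), (106.5428466796875, 220.2017822265625), 83.64262390136719)
94 z 102.70816939923998 ((449.2105712890625, -342.9613037109375), (41.04926300048828, 10.996538162231445), 85.15970611572266)
r [ 448.8 -342.7  100.8] [ 449.3 -343.    97.7]
99 z 106.5913458634916 ((520.9091796875, -351.0602111816406), (38.540435791015625, 11.051169395446777), 83.30817413330078)
1 [ 519.6 -351.2  104.3] [ 520.1 -351.2  100. ]
106 z 106.0282274255045 ((592.5994873046875, -359.0269470214844), (39.23651885986328, 11.000738143920898), 83.13176727294922)
2 [ 590.8 -358.7  103.3] [ 591.7 -358.9  100.1]
-0.18845924137735892
```

View pics/lock.png

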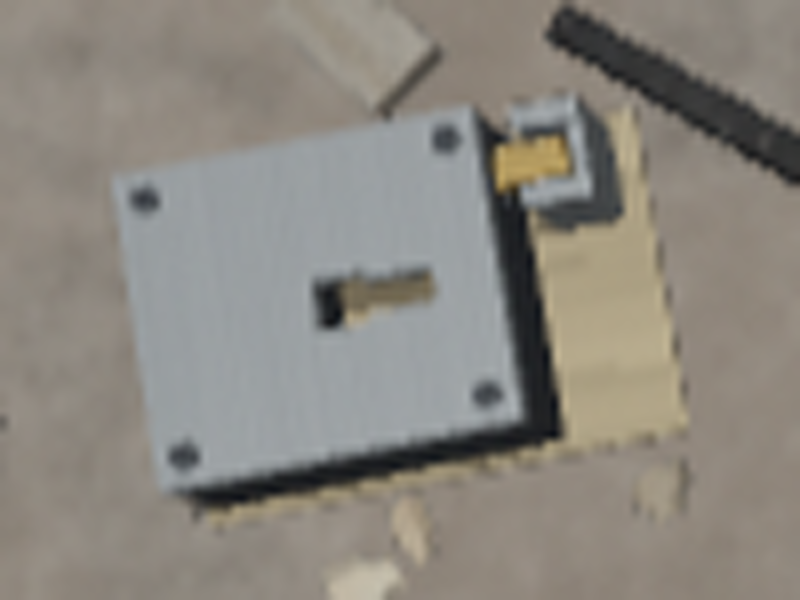

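View pics/c1.png

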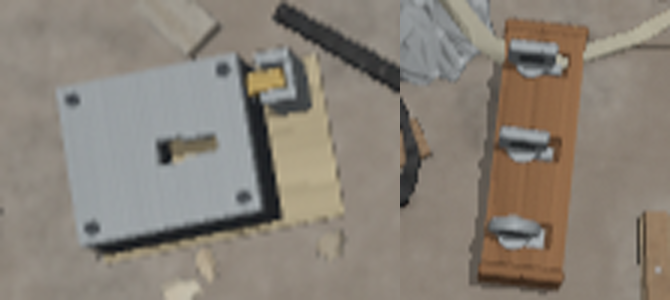

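The crops show the plate with its keyhole (left edge of the square at crop px (315,303), end of the slot at (437,287)), so the lock's +x points to image right. The bolt is shot, its brass nose in the keeper. In the rack the bits point to image right, and the round key is the lowest.

```bash
cat >> h.py <<'E'
def toplane(c,uv,z):
    K=np.array(c['mtx']); uv=np.atleast_2d(uv).astype(float)
    d=np.stack([(uv[:,0]-K[0,2])/K[0,0],-(uv[:,1]-K[1,2])/K[1,1],-np.ones(len(uv))],-1)@rot(c['orientation']).T
    o=np.array(c['xyz']); return (o+d*((z-o[2])/d[:,2])[:,None])[:,:2]
def proj(c,p):
    q=(np.atleast_2d(p)-np.array(c['xyz']))@rot(c['orientation']); K=np.array(c['mtx'])
    return np.stack([K[0,2]+K[0,0]*q[:,0]/-q[:,2],K[1,2]-K[1,1]*q[:,1]/-q[:,2]],-1)
def rect(c,x0,x1,y0,y1,z,s=0.5):
    # rectified image: col -> x, row -> y
    X,Y=np.meshgrid(np.arange(x0,x1,s),np.arange(y0,y1,s))
    uv=proj(c,np.stack([X.ravel(),Y.ravel(),np.full(X.size,z)],-1)).astype(np.float32).reshape(X.shape+(2,))
    return cv2.remap(c['pixels'],uv,None,cv2.INTER_CUBIC)
def pose():
    s=manip.read_state(); M=rot(s['eef_rot']); return s,np.array(s['eef_pos']),M
E
python3 - <<'E'
from h import *
from scipy.optimize import minimize
np.set_printoptions(suppress=True,precision=2)
c=dict(np.load('pics/top0.npz'))
g=cv2.cvtColor(c['pixels'],cv2.COLOR_RGB2GRAY).astype(np.float32)
px=c['pixels'].astype(float)
sat=px.max(-1)-px.min(-1)
# "plateness": grey bright
s=np.clip(px[...,2]-0.0,0,255).astype(np.float32)  # blue channel: plate bright
def samp(img,P,z):
    uv=proj(c,np.c_[P,np.full(len(P),z)]).astype(np.float32)
    return cv2.remap(img,uv[None],None,cv2.INTER_LINEAR)[0]
def T(p,P):
    co,si=np.cos(p[2]),np.sin(p[2]); return P@np.array([[co,si],[-si,co]])+p[:2]
def edge(poly,n=80):
    out=[]
    for a,b in zip(poly,np.roll(poly,-1,0)):
        t=(np.arange(n)+.5)/n; d=(b-a)/np.linalg.norm(b-a); L=np.linalg.norm(b-a)
        out.append((a+np.outer(t,b-a),np.array([d[1],-d[0]]),L)) # outward normal for ccw
    return out
hole=np.array([[-8,-8],[8,-8],[8,-5.5],[28.5,-5.5],[28.5,5.5],[8,5.5],[8,8],[-8,8]],float)
plate=np.array([[-62,-46],[48,-46],[48,52],[-62,52]],float)
def cost(p,poly,sgn):
    v=0
    for P,n,L in edge(poly):
        v+=L*np.mean(samp(s,T(p,P+1.8*n),62)-samp(s,T(p,P-1.8*n),62))
    return -sgn*v/100
for nm,poly,sg in (('hole',hole,1),('plate',plate,-1)):
    best=min((minimize(cost,[452+dx,38+dy,-1.4+a],args=(poly,sg),method='Nelder-Mead',options=dict(initial_simplex=[[452+dx,38+dy,-1.4+a],[456+dx,38+dy,-1.4+a],[452+dx,42+dy,-1.4+a],[452+dx,38+dy,-1.32+a]])) for dx in(-6,0,6) for dy in (-6,0,6) for a in(-.05,.05)),key=lambda r:r.fun)
    print(nm,best.x,best.fun)
print('hole end pts',toplane(c,[(315.5/8-.5+120,303.5/8-.5+215),(437.5/8-.5+120,287.5/8-.5+215)],62))
st,p,M=pose(); print('TCP',p,'\n',M,st['joints'])
E
```

```text
hole [449.4   55.99  -1.38] -59.53053593635559
plate [448.49  55.65  -1.37] -227.86052585601806
hole end pts [[448.63  63.61]
 [453.48  27.16]]
TCP [ 164.01 -524.95  216.43] 
 [[ 0.    0.3  -0.95]
 [ 0.   -0.95 -0.3 ]
 [-1.   -0.   -0.  ]] [-1.33  0.3   1.52  0.    1.32 -0.07]
```

```bash
cat >> h.py <<'E'
def go(x,y,z,yaw):
    """tool-frame shift (before turning) and spin to bring TCP to x,y,z with jaw axis at yaw"""
    s,p,M=pose(); d=M.T@(np.array([x,y,z])-p); cur=np.arctan2(M[1,1],M[0,1]); 
    sp=-((yaw-cur+np.pi/2)%np.pi-np.pi/2)
    print('t',round(s['clock'],2),'tcp',p.round(1),'yaw',round(cur,3),'J',np.round(s['joints'],2),'F',np.round(s['wrist_force'],1),'Mo',np.round(s['moment'],2),'gap',round(s['finger_gap'],1),'tilt',M[:,0].round(3))
    print('SHIFT',d.round(1),'SPIN',round(sp,3))
E
python3 - <<'E'
from h import *
from scipy.optimize import minimize
np.set_printoptions(suppress=True,precision=2)
go(521,-351,216,-.12)
c=dict(np.load('pics/top0.npz')); 
r=rect(c,430,610,-400,-310,109,.25); r=r[::-1]
cv2.imwrite('pics/rk.png',r[...,::-1])
E
```

```text
t 0.8 tcp [ 164.  -524.9  216.4] yaw -1.268 J [-1.33  0.3   1.52  0.    1.32 -0.07] F [ 0.1  0.1 -0.2] Mo [ 0.04 -0.04  0.  ] gap 94.2 tilt [ 0.  0. -1.]
SHIFT [   0.4  -59.6 -392.6] SPIN -1.148
```

View pics/rk.png

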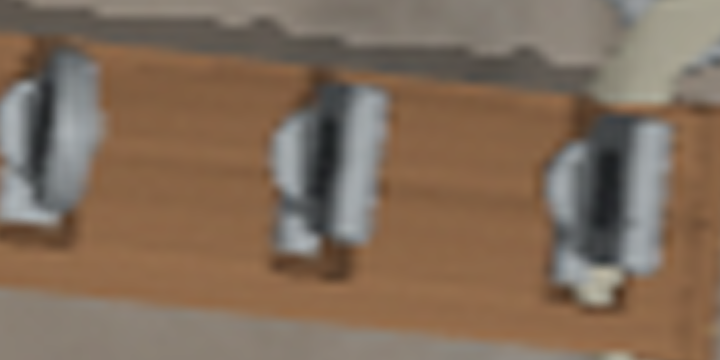

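The rectified crop at z=109 mm (4 px/mm) has the middle bow centred at about (361,165), which is world (520,-351). The right-hand bow is at (648,197), world (592,-359). Both agree with the depth cloud.

```bash
python3 -m handwheel '[[[0,-6,-39.2],0],[[0,-6,-39.2],0],[[0,-6,-39.2],0],[[0,-6,-39.2],0],[[0,-6,-39.2],0],[[0,-6,-39.2],0],[[0,-6,-39.2],0],[[0,-6,-39.2],0],[[0,-6,-39.2],0],[[0,-6,-39.2],0]]' 146 40
python3 -m handwheel '[[[9,0,0],-0.144],[[9,0,0],-0.144],[[9,0,0],-0.144],[[9,0,0],-0.144],[[9,0,0],-0.144],[[9,0,0],-0.144],[[9,0,0],-0.144],[[9,0,0],-0.14],[[0,0,0],0],[[0,0,0],0]]'
python3 -c "
from h import *
go(520.5,-351.2,84,-.12)"
```

```text
clock: 2.05
eef_pos: [521.4, -350.1, 216.5]
eef_rot: [2.198, 1.571, -0.641]
wrist_force: [-0.1, 0.4, -0.0]
finger_gap: 40.1
clock: 3.3
eef_pos: [520.4, -350.9, 144.8]
eef_rot: [1.099, 1.57, -0.595]
wrist_force: [0.3, -0.6, -0.2]
finger_gap: 40.2
t 3.3 tcp [ 520.4 -350.9  144.8] yaw -0.123 J [-0.65  0.53  1.36  0.    1.24 -0.53] F [ 0.3 -0.6 -0.2] Mo [-0.02 -0.08  0.03] gap 40.2 tilt [ 0. -0. -1.]
SHIFT [60.8  0.1  0.3] SPIN -0.003
```

```bash
python3 -m handwheel '[[[10,0,0],0],[[10,0,0],0],[[10,0,0],0],[[10,0,0],0],[[10,0,0],0],[[10.8,0,0],0],[[0,0,0],0],[[0,0,0],0],[[0,0,0],0],[[0,0,0],0]]'
python3 -m handwheel '[[[0,0,0],0],[[0,0,0],0],[[0,0,0],0],[[0,0,0],0],[[0,0,0],0],[[-5,0,0],0],[[-10,0,0],0],[[-10,0,0],0],[[-10,0,0],0],[[-10,0,0],0]]' 255 40
python3 -c "
from h import *
go(520.5,-351.2,150,-.12)"
```

```text
clock: 4.55
eef_pos: [520.4, -350.9, 84.0]
eef_rot: [1.02, 1.57, -0.67]
wrist_force: [-0.6, 0.1, 0.6]
finger_gap: 40.3
clock: 5.8
eef_pos: [520.3, -350.8, 129.5]
eef_rot: [1.07, 1.57, -0.621]
wrist_force: [-0.0, -0.6, -0.9]
finger_gap: 10.1
t 5.8 tcp [ 520.3 -350.8  129.5] yaw -0.12 J [-0.65  0.55  1.38  0.    1.22 -0.53] F [-0.  -0.6 -0.9] Mo [-0.03 -0.07 -0.03] gap 10.1 tilt [ 0. -0. -1.]
SHIFT [-20.5   0.2   0.4] SPIN 0.0
```

```bash
python3 -m handwheel '[[[-25,0,0],0],[[-25,0,0],0],[[0,-15,-49.4],0],[[0,-15,-49.4],0],[[0,-15,-49.4],0],[[0,-15,-49.4],0],[[0,-15,-49.4],0],[[0,-15,-49.4],0],[[0,-15,-49.4],0],[[0,-15,-49.4],0]]'
python3 -m handwheel '[[[5,0,0],-0.155],[[5,0,0],-0.155],[[5,0,0],0],[[5,0,0],0],[[5,0,0],0],[[5,0,0],0],[[0,0,0],0],[[0,0,0],0],[[0,0,0],0],[[0,0,0],0]]'
python3 - <<'E'
from h import *
go(449,55.8,150,.19)
ims=[]
for n in ('scene','top'):
    c=manip.camera(n); np.savez(f'pics/{n}1.npz',**{k:np.array(v) for k,v in c.items()})
    u,v=proj(c,[449,55.8,90])[0].astype(int); print(n,u,v)
    k=c['pixels'][max(0,v-40):v+40,max(0,u-50):u+50,::-1]; ims.append(cv2.resize(k,(400*k.shape[1]//100*1,320*k.shape[0]//80),interpolation=cv2.INTER_CUBIC))
h=min(i.shape[0] for i in ims); cv2.imwrite('pics/over.png',np.hstack([i[:h] for i in ims]))
E
```

```text
clock: 7.05
eef_pos: [448.0, 57.5, 179.3]
eef_rot: [1.772, 1.57, 0.081]
wrist_force: [0.7, 0.1, -0.8]
finger_gap: 9.5
clock: 8.3
eef_pos: [448.5, 55.9, 148.8]
eef_rot: [1.441, 1.571, 0.06]
wrist_force: [0.0, 0.3, -0.4]
finger_gap: 9.9
t 8.3 tcp [448.5  55.9 148.8] yaw 0.19 J [ 0.04  0.16  1.87  0.    1.12 -0.15] F [ 0.   0.3 -0.4] Mo [-0.02 -0.09  0.02] gap 9.9 tilt [ 0.  0. -1.]
SHIFT [-1.2  0.5  0.2] SPIN 0.0
scene 211 216
top 158 250
```

View pics/over.png

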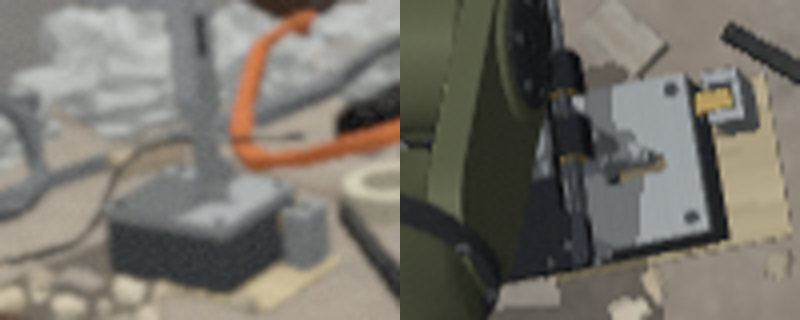

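The scene view (left half) shows the key hanging over the plate. The top view (right half) shows its bit at about (635,165), over the slot.

```bash
python3 -m handwheel '[[[2,0.5,0.2],0],[[2,0,0],0],[[2,0,0],0],[[2,0,0],0],[[1,0,0],0],[[1,0,0],0],[[1,0,0],0],[[1,0,0],0],[[0,0,0],0],[[0,0,0],0]]'
python3 -c "
from h import *
go(449,55.8,84,.19)"
```

```text
clock: 9.65
eef_pos: [449.0, 55.8, 136.7]
eef_rot: [1.823, 1.571, 0.442]
wrist_force: [-0.5, -0.1, -0.5]
finger_gap: 9.7
t 9.65 tcp [449.   55.8 136.7] yaw 0.19 J [ 0.04  0.17  1.88  0.    1.09 -0.15] F [-0.5 -0.1 -0.5] Mo [-0.06 -0.11  0.02] gap 9.7 tilt [ 0.  0. -1.]
SHIFT [52.7 -0.   0. ] SPIN 0.0
```

```bash
python3 -m handwheel '[[[2,0,0],0],[[2,0,0],0],[[2,0,0],0],[[1,0,0],0],[[1,0,0],0],[[1,0,0],0],[[1,0,0],0],[[0,0,0],0],[[0,0,0],0],[[0,0,0],0]]'
python3 -c "
from h import *
go(449,55.8,84,.19)"
```

```text
clock: 10.9
eef_pos: [449.0, 55.8, 126.7]
eef_rot: [1.771, 1.571, 0.39]
wrist_force: [-0.3, -0.1, 0.4]
finger_gap: 9.9
t 10.9 tcp [449.   55.8 126.7] yaw 0.19 J [ 0.04  0.19  1.89  0.    1.07 -0.15] F [-0.3 -0.1  0.4] Mo [-0.   -0.13  0.04] gap 9.9 tilt [ 0.  0. -1.]
SHIFT [42.7  0.   0. ] SPIN 0.0
```

```bash
python3 -m handwheel '[[[5,0,0],0],[[5,0,0],0],[[5,0,0],0],[[5,0,0],0],[[5,0,0],0],[[5,0,0],0],[[5,0,0],0],[[4,0,0],0],[[2,0,0],0],[[0.5,0,0],0]]'
python3 -c "
from h import *
go(449,55.8,84,.19)"
```

```text
clock: 12.15
eef_pos: [449.0, 55.8, 85.1]
eef_rot: [-1.053, 1.571, -2.434]
wrist_force: [-0.3, -0.2, -0.5]
finger_gap: 9.7
t 12.15 tcp [449.   55.8  85.1] yaw 0.19 J [ 0.04  0.25  1.92 -0.    0.97 -0.15] F [-0.3 -0.2 -0.5] Mo [-0.02 -0.08  0.01] gap 9.7 tilt [-0. -0. -1.]
SHIFT [ 1.1 -0.   0. ] SPIN -0.0
```

```bash
python3 -m handwheel '[[[0.8,0,0],0],[[0,0,0],-0.06],[[0,0,0],-0.06],[[0,0,0],-0.06],[[0,0,0],-0.06],[[0,0,0],-0.06],[[0,0,0],-0.06],[[0,0,0],-0.06],[[0,0,0],0],[[0,0,0],0]]'
python3 -c "
from h import *
go(449,55.8,84,.19)"
```

```text
clock: 13.4
eef_pos: [449.0, 55.8, 84.4]
eef_rot: [1.052, 1.571, 0.09]
wrist_force: [0.3, -0.8, -1.0]
finger_gap: 9.5
t 13.4 tcp [449.   55.8  84.4] yaw 0.609 J [ 0.04  0.25  1.92  0.    0.97 -0.57] F [ 0.3 -0.8 -1. ] Mo [-0.05 -0.11 -0.03] gap 9.5 tilt [ 0.  0. -1.]
SHIFT [ 0.4 -0.   0. ] SPIN 0.419
```

Turned 0.42 rad with no resistance, so this is the right key. I'll carry on to the stop.

```bash
python3 -m handwheel '[[[0,0,0],-0.12],[[0,0,0],-0.12],[[0,0,0],-0.12],[[0,0,0],-0.12],[[0,0,0],-0.12],[[0,0,0],-0.12],[[0,0,0],-0.12],[[0,0,0],-0.12],[[0,0,0],-0.10],[[0,0,0],0]]'
python3 -c "
from h import *
go(449,55.8,84,.19)"
python3 -m handwheel '[[[0,0,0],-0.04],[[0,0,0],-0.04],[[0,0,0],0],[[0,0,0],0],[[0,0,0],0],[[0,0,0],0],[[0,0,0],0],[[0,0,0],0],[[0,0,0],0],[[0,0,0],0]]'
python3 - <<'E'
from h import *
go(449,55.8,84,.19)
c=manip.camera('top'); np.savez('pics/top2.npz',**{k:np.array(v) for k,v in c.items()})
cv2.imwrite('pics/t2.png',cv2.resize(c['pixels'][215:290,140:230,::-1],(720,600),interpolation=cv2.INTER_CUBIC))
E
```

```text
clock: 14.65
eef_pos: [448.8, 55.6, 84.2]
eef_rot: [-2.731, 1.57, -2.633]
wrist_force: [-0.6, -1.7, -1.1]
finger_gap: 9.7
t 14.65 tcp [448.8  55.6  84.2] yaw 1.669 J [ 0.04  0.25  1.92 -0.    0.97 -1.63] F [-0.6 -1.7 -1.1] Mo [-0.46  0.1  -0.03] gap 9.7 tilt [-0.001 -0.    -1.   ]
SHIFT [0.2 0.2 0.2] SPIN 1.479
clock: 15.9
eef_pos: [449.0, 55.8, 84.3]
eef_rot: [-1.371, 1.571, -1.192]
wrist_force: [0.5, -2.8, -2.0]
finger_gap: 9.9
t 15.9 tcp [449.   55.8  84.3] yaw 1.75 J [ 0.04  0.25  1.92 -0.    0.97 -1.71] F [ 0.5 -2.8 -2. ] Mo [-0.56 -0.08 -0.04] gap 9.9 tilt [ 0. -0. -1.]
SHIFT [ 0.3 -0.   0. ] SPIN 1.56
```

View pics/t2.png

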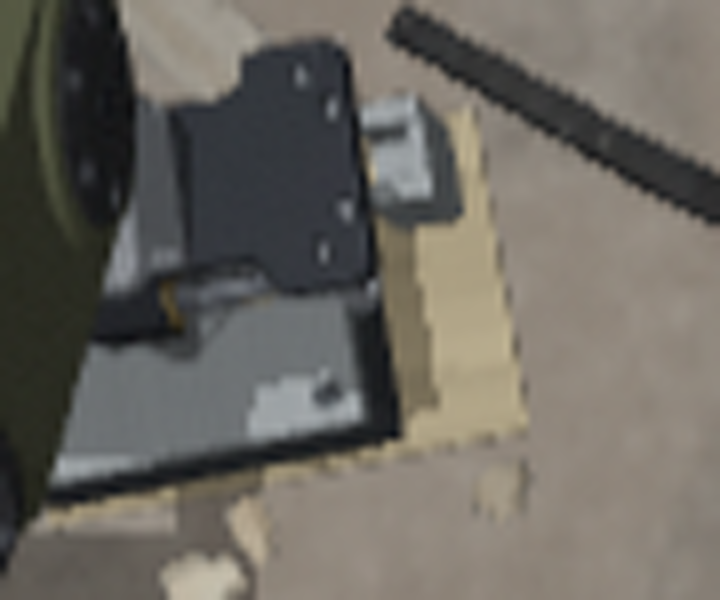

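The keeper at (405,160) shows no brass, so the bolt has left it. I'll nudge towards the stop and then turn back.

```bash
python3 -m handwheel '[[[0,0,0],-0.04],[[0,0,0],-0.04],[[0,0,0],0],[[0,0,0],0],[[0,0,0],0],[[0,0,0],0],[[0,0,0],0],[[0,0,0],0],[[0,0,0],0],[[0,0,0],0]]'
python3 -c "
from h import *
go(449,55.8,84,.19)"
python3 -m handwheel '[[[0,0,0],0.17],[[0,0,0],0.17],[[0,0,0],0.17],[[0,0,0],0.17],[[0,0,0],0.17],[[0,0,0],0.17],[[0,0,0],0.17],[[0,0,0],0.17],[[0,0,0],0.14],[[0,0,0],0.14]]'
python3 -c "
from h import *
go(449,55.8,84,.19)"
```

```text
clock: 17.2
eef_pos: [449.0, 55.8, 84.4]
eef_rot: [0.923, 1.571, 1.183]
wrist_force: [0.8, -1.1, -0.9]
finger_gap: 9.6
t 17.2 tcp [449.   55.8  84.4] yaw 1.83 J [ 0.04  0.25  1.92  0.    0.97 -1.79] F [ 0.8 -1.1 -0.9] Mo [-0.23 -0.39 -0.05] gap 9.6 tilt [ 0.  0. -1.]
SHIFT [ 0.4 -0.   0. ] SPIN -1.502
clock: 18.45
eef_pos: [448.7, 55.9, 84.2]
eef_rot: [-2.035, 1.57, 2.863]
wrist_force: [1.0, 0.3, -1.4]
finger_gap: 9.6
t 18.45 tcp [448.7  55.9  84.2] yaw 0.185 J [ 0.04  0.25  1.92  0.    0.97 -0.14] F [ 1.   0.3 -1.4] Mo [-0.02 -0.07  0.01] gap 9.6 tilt [-0.001  0.    -1.   ]
SHIFT [0.2 0.3 0.2] SPIN -0.005
```

```bash
python3 -m handwheel '[[[-1,0,0],0],[[-1,0,0],0],[[-1,0,0],0],[[-1,0,0],0],[[-1,0,0],0],[[-1,0,0],0],[[-1,0,0],0],[[-1,0,0],0],[[0,0,0],0],[[0,0,0],0]]'
python3 -c "
from h import *
go(449,55.8,84,.19)"
```

```text
clock: 19.7
eef_pos: [448.9, 55.8, 92.3]
eef_rot: [-1.674, 1.571, -3.055]
wrist_force: [0.3, 0.5, -1.5]
finger_gap: 9.5
t 19.7 tcp [448.9  55.8  92.3] yaw 0.19 J [ 0.04  0.24  1.92 -0.    0.99 -0.15] F [ 0.3  0.5 -1.5] Mo [-0.   -0.11  0.01] gap 9.5 tilt [-0. -0. -1.]
SHIFT [8.3 0.  0. ] SPIN -0.0
```

```bash
python3 -m handwheel '[[[-8,0,0],0],[[-10,0,0],0],[[-10,0,0],0],[[-10,0,0],0],[[-10,0,0],0],[[-10,0,0],0],[[-10,0,0],0],[[-10,0,0],0],[[-8,0,0],0],[[-4,0,0],0]]'
python3 -m handwheel '[[[0,-0.7,41.3],0],[[0,-0.7,41.3],0],[[0,-0.7,41.3],0],[[0,-0.7,41.3],0],[[0,-0.7,41.3],0],[[0,-0.7,41.3],0],[[0,-0.7,41.3],0],[[0,-0.6,41.3],0],[[0,-0.6,41.3],0],[[0,-0.6,41.3],0]]'
python3 -m handwheel '[[[0,0,0],0.15],[[0,0,0],0.16],[[5,0,0],0],[[5,0,0],0],[[5,0,0],0],[[5,0,0],0],[[5,0,0],0],[[3,0,0],0],[[0,0,0],0],[[0,0,0],0]]'
python3 - <<'E'
from h import *
np.set_printoptions(suppress=True,precision=1)
go(520.4,-350.9,84,-.12)
c=manip.camera('top'); c0=dict(np.load('pics/top0.npz'))
s=manip.camera('scene')
a=cv2.resize(c['pixels'][215:290,120:220,::-1],(400,300),interpolation=cv2.INTER_CUBIC)
b=cv2.resize(s['pixels'][180:280,270:403,::-1],(399,300),interpolation=cv2.INTER_CUBIC)
cv2.imwrite('pics/bolt.png',np.hstack([a,b]))
E
```

```text
clock: 20.95
eef_pos: [449.0, 55.8, 182.8]
eef_rot: [1.481, 1.57, 0.101]
wrist_force: [-0.1, -0.4, -0.8]
finger_gap: 9.9
clock: 22.2
eef_pos: [520.4, -352.3, 182.0]
eef_rot: [-2.503, 1.57, 2.4]
wrist_force: [0.2, 0.4, 0.2]
finger_gap: 9.7
clock: 23.45
eef_pos: [520.5, -351.1, 154.6]
eef_rot: [1.075, 1.57, -0.616]
wrist_force: [-0.2, -0.3, -1.1]
finger_gap: 10.1
t 23.45 tcp [ 520.5 -351.1  154.6] yaw -0.12 J [-0.7  0.5  1.4  0.   1.3 -0.5] F [-0.2 -0.3 -1.1] Mo [-0.1 -0.1 -0. ] gap 10.1 tilt [ 0. -0. -1.]
SHIFT [70.6 -0.1 -0.2] SPIN 0.0
```

View pics/bolt.png

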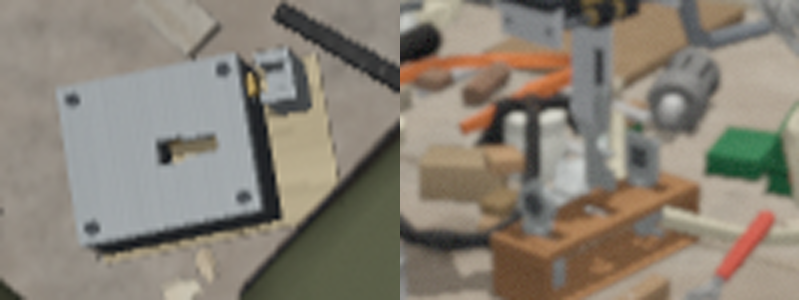

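The bolt's nose has drawn back to about (255,85) in the left half, where before it reached about (285,80). The key is above its own slot in the right half. I'll lower it.

```bash
python3 -m handwheel '[[[3,0,0],0],[[4,0,0],0],[[4,0,0],0],[[4,0,0],0],[[4,0,0],0],[[4,0,0],0],[[4,0,0],0],[[4,0,0],0],[[0,0,0],0],[[0,0,0],0]]'
python3 -c "
from h import *
go(520.4,-350.9,84.3,-.12)
np.set_printoptions(suppress=True,precision=1)
c=manip.camera('top');w=cloud(c)
for nm in ('pics/top0.npz',''):
  d=dict(np.load(nm)) if nm else c
  p=d['pixels'].astype(int); m=(p[...,0]-p[...,2]>70)&(p[...,0]>120); v,u=np.where(m); P=toplane(d,np.c_[u,v],40)-[449,55.8]
  L=P@np.array([[np.cos(-1.378),-np.sin(-1.378)],[np.sin(-1.378),np.cos(-1.378)]])
  k=(L[:,0]>40)&(L[:,0]<90)&(L[:,1]>10)&(L[:,1]<60); print(k.sum(),L[k].min(0),L[k].max(0))
"
```

```text
clock: 24.8
eef_pos: [520.5, -351.1, 123.5]
eef_rot: [1.112, 1.571, -0.578]
wrist_force: [0.2, 0.8, -0.8]
finger_gap: 9.8
t 24.8 tcp [ 520.5 -351.1  123.5] yaw -0.12 J [-0.65  0.56  1.38  0.    1.2  -0.53] F [ 0.2  0.8 -0.8] Mo [-0.02 -0.06 -0.01] gap 9.8 tilt [ 0. -0. -1.]
SHIFT [39.2 -0.1 -0.2] SPIN -0.0
31 [47.7 32.2] [68.2 40.7]
6 [47.7 32.6] [50.5 40.6]
```

The brass extends to lock x = 50.5 mm now against 68.2 at the start, so the bolt is drawn about 17.7 mm. I'll seat the key and let go.

```bash
python3 -m handwheel '[[[6,0,0],0],[[6,0,0],0],[[6,0,0],0],[[6,0,0],0],[[6,0,0],0],[[5,0,0],0],[[3,0,0],0],[[0.7,0,0],0],[[0,0,0],0],[[0,0,0],0]]'
python3 -m handwheel '[[[0,0,0],0],[[0,0,0],0],[[0,0,0],0],[[0,0,0],0],[[0,0,0],0],[[0,0,0],0],[[-5,0,0],0],[[-10,0,0],0],[[-10,0,0],0],[[-10,0,0],0]]' 146 40
python3 -m handwheel '[[[-20,0,0],0],[[-20,0,0],0],[[-20,0,0],0],[[-20,0,0],0],[[0,0,40],0],[[0,0,40],0],[[0,0,40],0],[[0,0,40],0],[[0,0,40],0],[[0,0,0],0]]'
python3 - <<'E'
from h import *
np.set_printoptions(suppress=True,precision=1)
go(520,-351,84,-.12)
c=manip.camera('top'); w=cloud(c); s=manip.camera('scene')
for bx in ((430,470,-380,-300),(500,540,-390,-320),(570,610,-395,-325)):
    x0,x1,y0,y1=bx
    m=(w[...,0]>x0)&(w[...,0]<x1)&(w[...,1]>y0)&(w[...,1]<y1)&(w[...,2]>85)&(w[...,2]<125); q=w[m]
    if len(q): print(len(q),np.percentile(q[:,2],95),cv2.minAreaRect(q[:,:2].astype(np.float32)))
a=cv2.resize(c['pixels'][175:275,290:390,::-1],(400,400),interpolation=cv2.INTER_CUBIC)
b=cv2.resize(s['pixels'][190:290,280:380,::-1],(400,400),interpolation=cv2.INTER_CUBIC)
cv2.imwrite('pics/end.png',np.hstack([a,b]))
E
```

```text
clock: 26.1
eef_pos: [520.4, -351.1, 84.8]
eef_rot: [1.017, 1.571, -0.673]
wrist_force: [-0.1, -0.3, -0.6]
finger_gap: 9.7
clock: 27.35
eef_pos: [520.5, -351.1, 120.7]
eef_rot: [1.085, 1.57, -0.606]
wrist_force: [0.1, 1.1, 0.2]
finger_gap: 40.4
clock: 28.6
eef_pos: [495.1, -551.7, 199.0]
eef_rot: [-2.022, 1.57, 2.568]
wrist_force: [-0.4, 0.7, -1.1]
finger_gap: 40.3
t 28.6 tcp [ 495.1 -551.7  199. ] yaw -0.123 J [-0.9  0.8  0.9 -0.   1.5 -0.8] F [-0.4  0.7 -1.1] Mo [-0.  -0.1 -0.1] gap 40.3 tilt [-0.  0. -1.]
SHIFT [ 115.     0.2 -202.2] SPIN -0.003
101 110.57608145091672 ((521.7767944335938, -351.2742614746094), (38.825138092041016, 10.579812049865723), 82.3320083618164)
104 110.6816468687575 ((592.3109130859375, -358.9549560546875), (38.94676971435547, 11.936320304870605), 84.81069946289062)
```

View pics/end.png

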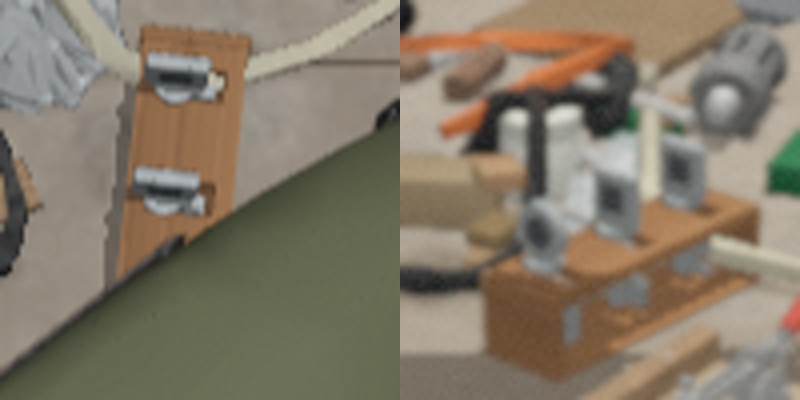

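The top half shows the two square bows at about (180,75) and (168,190). The scene half shows all three keys hanging upright, with the round one at (540,235). The arm is clear of everything, so I'll hand in.

```bash
python3 -c "
from cell import manip
print(manip.sign_off())"
```

```text
the job is handed in; nothing more can be done
None
```

The job is handed in at about 29 s on the robot's clock: the bolt is drawn and all three keys hang in the rack. The first key I tried, from the middle slot, was the right one, so the other square key was never moved.

- **Turning the key:** It went into the keyhole without catching. It passed the ward range freely, and I turned it to the stop, commanding about 1.64 rad from home. The moment reading gave no clear sign of the stop. I then turned it home, and it came out freely and went back into its own slot.
- **Bolt:** The nose measured about 17.7 mm further back than at the start in the top camera, out of the 18 mm travel.
- **Keys:** The returned key's bow is within about 1 mm of where it started. Its top is at about 110 mm against 109 mm nominal, level with the untouched key, so it is down on its collar.
- **Round key:** The arm hid it from the top camera in the last look. The scene camera showed it upright in its slot.
- **Tape roll and screw tin:** I did not re-measure either, but the arm never went down near them.
- **Gripper:** Open and clear of everything, with only noise on the wrist force.

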